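Level the overfull book box and put its lid on

ROBOT

A 6-joint arm with a two-finger parallel gripper is mounted at the origin on the work surface. World frame = base frame: x ahead of the robot, y to its left, z up, the work surface at z = 0. Lengths are in mm, angles in rad, forces in N, time in s.
With the tool pointing down it reaches from about 350 to 875 mm from the base axis. Payload 4.2 kg.
Tool frame: the origin (TCP) lies at the very end of the fingers, on their centre line; the grasp point (between the pads) lies 19 mm behind it; y points along the fingers, x is the direction in which the jaws open and shut, and the axes are right-handed (so a half turn about y gives the same grasp; the last joint's range is limited). The gripper opens to 85 mm and grips with 20 to 120 N. Pads are 22 mm wide; open, the fingers measure 114 mm over their backs; the gripper's body (76 mm by 85 mm) begins 54 mm behind the grasp point. The pads swing forward as they close: fully open they stand 13 mm farther back than shut.
Start: joints at [-1.044, 0.385, 0.008, 0, -1.194, -0.259], TCP at [165.398, -602.696, 231.312] pointing down, gripper open.
Joint ranges: [-3.14, 3.14], [-1.21, 2.06], [-1.07, 1.41], [-3.16, 2.05], [-2.99, -0.16], [-3.1, 3.1]. Speed limits (rad/s): [2.79, 2.79, 3.14, 3.14, 3.14, 3.14].

INTERFACE

Orientations are given as [roll, pitch, yaw] about the fixed x, y, z axes, in that order (R = Rz(yaw) Ry(pitch) Rx(roll)).
In Python, from bench import bot gives the robot as it stands. The module is installed in compiled form; this text tells all that it offers.
- The arm moves only by the tool drive_tool, never from a script. Its argument "targets" is a list of rows, each an object of numbers: "tx", "ty", "tz": the shift along the tool's x, y, z in m; "rx", "ry", "rz": the turn, a rotation vector about the tool's x, y, z in rad; "grip": the closure, from -1 (fully open) to 1 (shut), so that 0 is half open. In form: [{"tx": .., "ty": .., "tz": .., "rx": .., "ry": .., "rz": .., "grip": ..}, ...]. A call has 1 to 10 rows; each row is the pose to reach, as a shift and turn from the pose commanded when the call began, along the tool's axes at that moment; what a row does not reach only later rows make up. A row lasts 1/10 s, in which the tool goes at most 50 mm and 8.59 degrees, less where a joint would pass 70% of its speed; a pose out of reach is approached as far as the arm can. A call with a gripper value outside its range is refused whole. The fingers move at their own pace and stop on an object; "squeeze" is the grip in N (left out, the last holds). Time passes only in rows, so rows that repeat a pose let the fingers close. It gives the time, the measured TCP pose, the force and the opening at its end, in the units of the state.
- bot.get_state(): the state, without advancing time (a new reading comes with each control period).
- bot.camera(name): name is "scene" or "top" or "wrist"; returns a dict with "pixels" (420x560x3 uint8, blue, green, red), "K" (3x3 intrinsics, pixels), "world_from_camera" (4x4, takes a point from camera to world coordinates). Camera axes: x right, y down, z forward; pixel columns grow to the right and rows downward; lengths in mm; the calibration is good to about 2 mm. A picture is of the moment at which its call begins. There is no depth.
- bot.job_done(): hands the job in, once; it reports no verdict.
The state is a dict: "time": time; "q": joint angles; "dq": joint speeds; "tau": joint torques, N m; "eef_pos": TCP position; "orientation": TCP orientation; "ft_force": force on the tool from outside, world axes, zero at the start; "torque": the same for the moment, N m; "opening": finger opening in mm.
Only numpy, scipy, OpenCV 4.12 (cv2) and the standard library are available. Lean on these libraries where they do the work, as an engineer would, in place of code of your own. Each camera call takes 0.05 s, during which the arm holds its last target.

TASK

The box of pocket volumes will not close because one volume lies on top of the thick one and stands above the rim. Move it across and lay it flat and squarely on the thin volume in the other half of the box, where it lies below the fill line, and then put the lid on so that it sits fully down on the rim all round and let go. Set the volume and the lid down rather than dropping them, leave the other two volumes where they lie, and do not disturb the other things on the table.

Things in the scene. Friction and masses are not known exactly. Their poses are not given: they have to be found in the camera images.
- book_box: fixed open box in grey cloth, outside 196 (its x) x 140 (y) x 69 mm high, walls and floor 5 mm; dark fill line inside, 8 mm below the rim. Origin: centre of underside, z up. Two stacks stand in it side by side along its x, centred about 40 mm either side of the middle, either way round; about 30 mm free between stack and end wall, 34 mm between stacks, no divider
- thick_volume: dark blue bound volume lying flat on the box floor, 46 (its x) x 110 (its y) x 52 mm thick, 0.2 kg; origin: centre of its underside, z up; its sides are nearly parallel to those of the box
- thin_volume: dark blue bound volume lying flat on the box floor in the other half, 46 (its x) x 110 (its y) x 26 mm thick; origin: centre of its underside, z up; its sides are nearly parallel to those of the box
- top_volume: dark blue bound volume 46 (its x) x 110 (its y) x 26 mm thick, about 0.12 kg, rigid; at the start lying on the thick volume so that its top is 14 mm above the box rim (its underside is 57 mm above the table); origin: centre of its underside, z up. On the thin volume its underside lies 31 mm and its top 57 mm above the table
- box_lid: grey lid lying right way up on the table, 0.3 kg, outside 214 (its x) x 158 (y) mm: 6 mm plate with an 18 mm deep skirt below it all round, inside 204 x 148 mm, that goes over the outside of the box walls (4 mm clearance a side). Origin: centre of the skirt's lower edge, z up. Seated: sides parallel to the box's, either way round, lid origin 51 mm above the box's origin
- lid_handle (a point): centre of the lid's handle: a dark wooden bar 90 (lid x) x 18 (lid y) x 28 mm high in the middle of the plate, from 24 to 52 mm above the lid's origin; this point is 38 mm above it
- paperweight: bystander: dark wooden bar 150 x 24 x 22 mm lying along x on the table between box and lid; origin: centre of underside
- magnifier: bystander: hand lens about 156 mm long and 74 mm wide, 14 mm high, lying on the table between box and lid beyond the paperweight; origin: under the centre of the lens
- ink_stone: bystander: dark slab 75 x 115 x 22 mm lying on the table near the robot, on its left; origin: centre of underside
- tape_roll: bystander: cardboard ring 90 mm across, 24 mm high, lying on the table near the robot, on its right; origin: centre of underside
- tea_mug: bystander: white mug 80 mm across, 90 mm high, on the table at the left side; origin: centre of underside
Mind the look-alikes: they are no part of the job. Leave any orange look-alike of the thin_volume alone.

How it is judged (in metres and radians):
On the way, in this order (a step that is already met when the one before it is completed fails the run):
1. the top volume lies flat on the thin volume, below the fill line, at rest (x of top_volume in the frame of book_box between -0.085 and 0.085 m and y of top_volume in the frame of book_box between -0.06 and 0.06 m and z of top_volume in the frame of book_box between 0.022 and 0.064 m and horizontal distance between top_volume and thin_volume below 0.03 m and angle between the z axis of top_volume and the z axis of book_box, either way round below 0.12 rad and linear speed of top_volume below 0.02 m/s), for 0.2 s.
2. the lid is seated on the box (x of box_lid in the frame of book_box between -0.008 and 0.008 m and y of box_lid in the frame of book_box between -0.008 and 0.008 m and z of box_lid in the frame of book_box between 0.045 and 0.0545 m and angle between box_lid's own z axis and vertical below 0.035 rad and angle between the x axis of box_lid and the x axis of book_box, either way round below 0.08 rad), for 0.2 s.
At the end, for the whole second after the job is handed in: Moved volume flat (7 deg) in the box on the thin one, centres within 30 mm; thick and thin volumes within 30 mm of their starts; lid fully down on the rim (height within 3.5 mm, level 2 deg, centred 8 mm, sides parallel 4.5 deg); volume and lid at rest (all of step 1 and all of step 2 and distance of each of thick_volume, thin_volume from where it was at the start of the episode below 0.03 m and linear speed of box_lid below 0.02 m/s); the robot touches nothing.
It fails at once if a bystander (paperweight, magnifier, ink stone, tape roll or mug) is moved more than 30 mm (distance of any of paperweight, magnifier, ink_stone, tape_roll, tea_mug from where it was at the start of the episode above 0.03 m).
It fails at once if the volume or the lid is dropped: it moves faster than 0.8 m/s (a free fall of some 33 mm) without the fingers on it ((linear speed of top_volume above 0.8 m/s and contact force between the fingers and top_volume below 0.05 N) or (linear speed of box_lid above 0.8 m/s and contact force between the fingers and box_lid below 0.05 N)).
It also fails if it takes over 69 s, if anything falls off the work surface, if the arm or the gripper's body presses on something with over 40 N, if the wrist force passes 120 N, or if a joint passes its speed limit or range.

## Working session

There is one attempt and no reset: what is moved stays moved. The work goes in short steps, Python scripts to look and compute and a tool call to move; the robot and the scene stay as the last step left them, time stands still between calls to the robot, and variables do not carry over. Pictures are saved under pics/ and viewed, and the job is handed in when it is done.

Besides the shell and the picture viewer there is one more tool, called after ">>>" as name(argument=value, ...) on one line, values as JSON. drive_tool: Moves the arm, as the interface text tells. Its arguments: {"type":"object","properties":{"targets":{"type":"array","items":{"type":"object","properties":{"tx":{"type":"number"},"ty":{"type":"number"},"tz":{"type":"number"},"rx":{"type":"number"},"ry":{"type":"number"},"rz":{"type":"number"},"grip":{"type":"number"}}}},"squeeze":{"type":"number"}},"required":["targets"]}

```bash
mkdir -p pics; cat > h.py <<'E'
import numpy as np, cv2
from bench import bot
def grab(n,f):
    c=bot.camera(n); cv2.imwrite('pics/'+f,c['pixels']); np.savez('pics/'+f+'.npz',K=c['K'],T=c['world_from_camera'],p=c['pixels']); return c
def load(f):
    d=np.load('pics/'+f+'.npz'); return {'K':d['K'],'world_from_camera':d['T'],'pixels':d['p']}
def toplane(c,uv,z):
    T=np.array(c['world_from_camera']);K=np.array(c['K'])
    uv=np.atleast_2d(np.array(uv,float)); r=np.linalg.solve(K,np.c_[uv,np.ones(len(uv))].T); d=(T[:3,:3]@r).T; o=T[:3,3]
    s=(z-o[2])/d[:,2]; return (o+d*s[:,None])[:,:2]
def proj(c,P):
    T=np.linalg.inv(np.array(c['world_from_camera']));P=np.atleast_2d(P)
    q=(T[:3,:3]@P.T+T[:3,3:4]); q=np.array(c['K'])@q; return (q[:2]/q[2]).T
E
python3 - <<'E'
from h import *
np.set_printoptions(precision=2,suppress=True)
for n in ['scene','top','wrist']:
    c=grab(n,n+'0.png'); print(n,c['K'],c['world_from_camera'])
print(bot.get_state())
E
```

```text
scene [[431.67   0.   278.59]
 [  0.   431.67 205.13]
 [  0.     0.     1.  ]] [[ -0.4    0.77  -0.49 985.3 ]
 [  0.91   0.34  -0.22 250.47]
 [ -0.01  -0.53  -0.85 948.44]
 [  0.     0.     0.     1.  ]]
top [[535.91   0.   279.5 ]
 [  0.   535.91 213.13]
 [  0.     0.     1.  ]] [[  -0.07   -0.97    0.21  177.18]
 [  -1.      0.07   -0.02   14.78]
 [   0.     -0.21   -0.98 1402.94]
 [   0.      0.      0.      1.  ]]
wrist [[321.88   0.   277.89]
 [  0.   321.88 209.32]
 [  0.     0.     1.  ]] [[  -0.26    0.91    0.31   83.98]
 [   0.96    0.25    0.09 -623.91]
 [   0.      0.32   -0.95  373.75]
 [   0.      0.      0.      1.  ]]
{'time': 0.15, 'q': array([-1.04,  0.39,  0.01, -0.  , -1.19, -0.26]), 'dq': array([-0., -0.,  0.,  0., -0.,  0.]), 'tau': array([ -0.  , -39.27,  18.86,   4.19,  -0.  ,  -0.  ]), 'eef_pos': array([ 165.28, -602.33,  230.5 ]), 'orientation': array([-1.57, -0.  ,  1.84]), 'ft_force': array([ 0.1 , -0.26, -0.88]), 'torque': array([-0.02,  0.03,  0.07]), 'opening': 85.59981690355855}
```

View pics/top0.png

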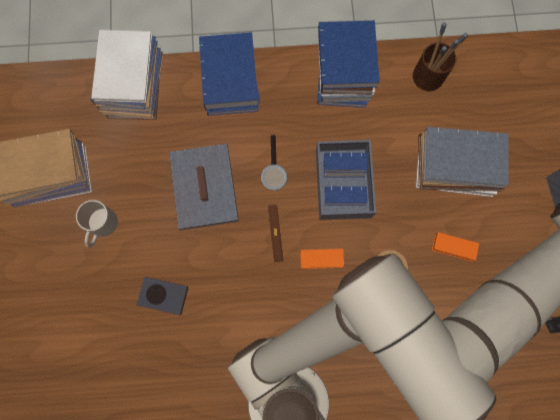

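View pics/scene0.png

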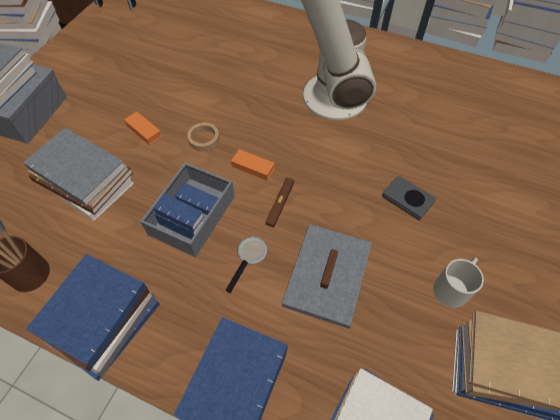

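```bash
python3 - <<'E'
from h import *
a=load('top0.png')['pixels'][130:230,305:390]; b=load('scene0.png')['pixels'][155:260,135:245]; l=load('top0.png')['pixels'][135:235,160:250]
f=lambda x:cv2.resize(x,(400,480),interpolation=cv2.INTER_CUBIC)
cv2.imwrite('pics/crop0.png',np.hstack([f(a),f(b)]))
cv2.imwrite('pics/crop0l.png',f(l))
E
```

```text
(no output)
```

View pics/crop0.png

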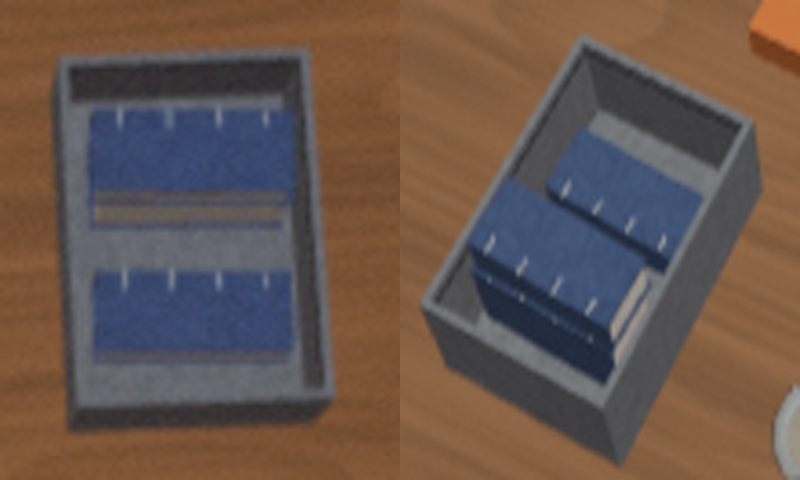

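View pics/crop0l.png

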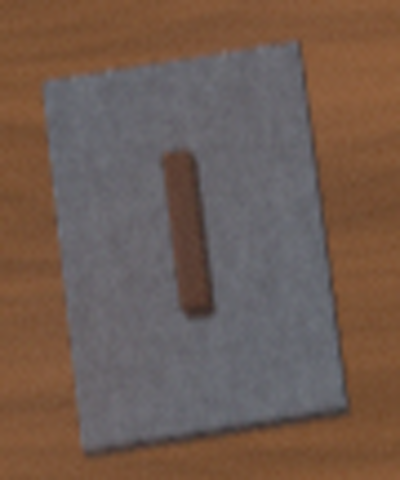

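View pics/wrist0.png

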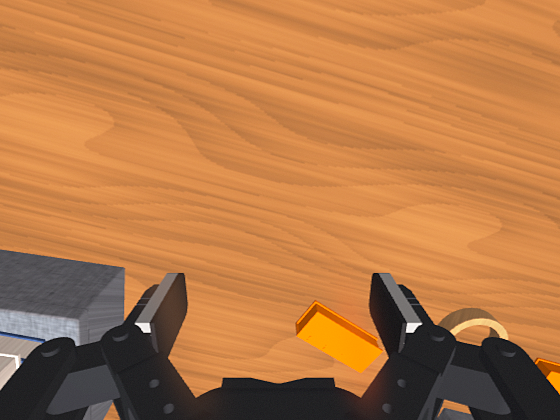

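```bash
python3 - <<'E'
from h import *
np.set_printoptions(precision=1,suppress=True)
c=load('top0.png'); s=load('scene0.png')
def blue(p):
    h=cv2.cvtColor(p,cv2.COLOR_BGR2HSV); return cv2.inRange(h,(100,110,40),(130,255,255))
for cam,roi in((c,(310,140,375,215)),(s,(140,165,240,255))):
    m=blue(cam['pixels']); x0,y0,x1,y1=roi; mm=np.zeros_like(m); mm[y0:y1,x0:x1]=m[y0:y1,x0:x1]
    cs,_=cv2.findContours(mm,cv2.RETR_EXTERNAL,cv2.CHAIN_APPROX_NONE)
    for k in cs:
        if cv2.contourArea(k)>100:
            b=cv2.boxPoints(cv2.minAreaRect(k)); print('blue',cv2.contourArea(k),b.tolist())
            for z in(83,31): 
                w=toplane(cam,b,z); print(z,w.tolist(),w.mean(0))
# predicted: lid corners by contour
def hand(cam,name,uv,z):
    w=toplane(cam,uv,z); print(name,z,w.tolist(),'c',w.mean(0)); 
# crop0 pixel->image: u=305+x/400*85, v=130+y/480*100
f=lambda P:[(305+x*85/400-.5,130+y*100/480-.5) for x,y in P]
hand(c,'rim top',f([(58,57),(308,50),(333,398),(70,405)]),69)
g=lambda P:[(160+x*90/400-.5,135+y*100/480-.5) for x,y in P]
hand(c,'lid',g([(45,80),(299,42),(348,408),(85,450)]),24)
hand(c,'handle',g([(163,152),(193,152),(213,315),(182,318)]),52)
k=lambda P:[(135+x*110/400-.5,155+y*105/480-.5) for x,y in P]
hand(s,'rim scene',k([(586,38),(752,122),(605,407),(424,303)] and [(186,38),(352,122),(212,408),(24,303)]),69)
hand(s,'topvol scene',k([(112,178),(250,262),(212,330),(72,245)]),83)
hand(s,'thin scene',k([(187,128),(305,200),(265,268),(148,190)]),31)
hand(c,'topvol',f([(90,108),(292,108),(292,190),(92,190)]),83)
hand(c,'thin',f([(93,270),(292,270),(292,350),(95,350)]),31)
E
```

```text
blue 525.0 [[325.0, 187.0], [366.0, 187.0], [366.0, 202.0], [325.0, 202.0]]
83 [[524.177923831772, -130.39677982768717], [516.9958808618062, -234.715688045568], [477.86293121104995, -230.62674113147764], [485.01184114781427, -126.94916920951755]] [ 501.  -180.7]
31 [[537.8479318904454, -136.11604291431712], [530.3829481648404, -244.5446551317508], [489.7083332259647, -240.2946217782616], [497.13887862327465, -132.5326116727491]] [ 513.8 -188.4]
blue 567.0 [[323.8055725097656, 167.97085571289062], [324.1914367675781, 152.1510009765625], [366.3858337402344, 153.18014526367188], [365.9999694824219, 169.0]]
83 [[574.7763087953223, -131.77000116075146], [617.2087074807121, -136.48658504090992], [606.9576541390327, -245.11867951770853], [564.5982924657419, -239.68951832416593]] [ 590.9 -188.3]
31 [[590.4396696277929, -137.54336309965257], [634.5437173130338, -142.44575954215136], [623.8888177689962, -255.35747849717643], [579.8606844313813, -249.7144323440183]] [ 607.2 -196.3]
blue 1744.0 [[148.46151733398438, 215.3076934814453], [177.5384521484375, 171.6923065185547], [217.0, 197.99998474
[... 1276 characters left out ...]
1244923487], [619.706348089973, -132.5865966638155], [612.3447665352376, -241.46705968520763]] c [ 593.2 -186. ]
thin scene 31 [[489.8475447815745, -238.28743981801824], [499.2852467494987, -137.59631227156467], [549.4100827105151, -141.77309997850324], [537.634162986456, -241.80843953333368]] c [ 519.  -189.9]
topvol 83 [[617.7173572097045, -135.0605116218362], [610.1160917282558, -245.8761729202467], [564.2793596021147, -241.07661981799203], [571.7655354871736, -132.13654154680546]] c [ 591.  -188.5]
thin 31 [[541.3973497742936, -134.4658213124766], [533.6949840556968, -246.3568912325415], [488.4859164384592, -241.62306072876066], [496.0718148123854, -131.61271443716564]] c [ 514.9 -188.5]
```

```bash
cat >> h.py <<'E'
from scipy.spatial.transform import Rotation as Ro
def go(x,y,z,yaw):
    s=bot.get_state(); R=Ro.from_euler('xyz',s['orientation']); G=Ro.from_euler('xyz',[-np.pi/2,0,yaw])
    t=R.inv().apply(np.array([x,y,z])-s['eef_pos'])/1000; r=(R.inv()*G).as_rotvec()
    print('t',t.round(4),'r',r.round(4),'t',s['time'],s['eef_pos'].round(1),s['orientation'].round(4),'open',round(s['opening'],1),'F',s['ft_force'].round(1))
E
python3 -c "
from h import *
go(585,-187,231,3.095)"
```

```text
t [ 2.895e-01 -1.000e-04 -5.146e-01] r [ 9.0000e-04 -1.2565e+00  1.5000e-03] t 0.15 [ 165.3 -602.3  230.5] [-1.5707e+00 -1.6000e-03  1.8385e+00] open 85.6 F [ 0.1 -0.3 -0.9]
```

>>> drive_tool(targets=[{"tx": 0.024, "tz": -0.043, "ry": -0.105}, {"tx": 0.048, "tz": -0.086, "ry": -0.21}, {"tx": 0.072, "tz": -0.129, "ry": -0.315}, {"tx": 0.096, "tz": -0.172, "ry": -0.42}, {"tx": 0.12, "tz": -0.215, "ry": -0.525}, {"tx": 0.145, "tz": -0.257, "ry": -0.63}, {"tx": 0.169, "tz": -0.3, "ry": -0.735}, {"tx": 0.193, "tz": -0.343, "ry": -0.84}, {"tx": 0.217, "tz": -0.386, "ry": -0.945}, {"tx": 0.241, "tz": -0.429, "ry": -1.05}])

```text
schema error: expected keys tx, ty, tz, rx, ry, rz, grip
```

```bash
python3 -c "
from h import *
go(585,-187,231,3.095)"
```

```text
t [ 2.895e-01 -1.000e-04 -5.146e-01] r [ 9.0000e-04 -1.2565e+00  1.5000e-03] t 0.15 [ 165.3 -602.3  230.5] [-1.5707e+00 -1.6000e-03  1.8385e+00] open 85.6 F [ 0.1 -0.3 -0.9]
```

>>> drive_tool(targets=[{"tx": 0.12, "ty": 0, "tz": -0.215, "rx": 0, "ry": -0.525, "rz": 0, "grip": -1}, {"tx": 0.12, "ty": 0, "tz": -0.215, "rx": 0, "ry": -0.525, "rz": 0, "grip": -1}, {"tx": 0.12, "ty": 0, "tz": -0.215, "rx": 0, "ry": -0.525, "rz": 0, "grip": -1}, {"tx": 0.12, "ty": 0, "tz": -0.215, "rx": 0, "ry": -0.525, "rz": 0, "grip": -1}, {"tx": 0.241, "ty": 0, "tz": -0.429, "rx": 0, "ry": -1.05, "rz": 0, "grip": -1}, {"tx": 0.241, "ty": 0, "tz": -0.429, "rx": 0, "ry": -1.05, "rz": 0, "grip": -1}, {"tx": 0.241, "ty": 0, "tz": -0.429, "rx": 0, "ry": -1.05, "rz": 0, "grip": -1}, {"tx": 0.241, "ty": 0, "tz": -0.429, "rx": 0, "ry": -1.05, "rz": 0, "grip": -1}, {"tx": 0.289, "ty": 0, "tz": -0.514, "rx": 0, "ry": -1.256, "rz": 0, "grip": -1}, {"tx": 0.289, "ty": 0, "tz": -0.514, "rx": 0, "ry": -1.256, "rz": 0, "grip": -1}])

```text
time: 1.15
eef_pos: [522.0, -249.3, 231.2]
orientation: [-1.571, -0.0, 3.099]
ft_force: [0.2, -1.8, 0.6]
opening: 85.5
```

```bash
python3 -c "
from h import *
go(585,-187,231,3.095)"
```

```text
t [-0.0603  0.0002 -0.065 ] r [0.0001 0.0037 0.0003] t 1.15 [ 522.  -249.3  231.2] [-1.5709e+00 -3.0000e-04  3.0987e+00] open 85.5 F [ 0.2 -1.8  0.6]
```

>>> drive_tool(targets=[{"tx": -0.06, "ty": 0, "tz": -0.065, "rx": 0, "ry": 0.004, "rz": 0, "grip": -1}, {"tx": -0.06, "ty": 0, "tz": -0.065, "rx": 0, "ry": 0.004, "rz": 0, "grip": -1}, {"tx": -0.06, "ty": 0, "tz": -0.065, "rx": 0, "ry": 0.004, "rz": 0, "grip": -1}, {"tx": -0.06, "ty": 0, "tz": -0.065, "rx": 0, "ry": 0.004, "rz": 0, "grip": -1}])

```text
time: 1.55
eef_pos: [584.0, -188.2, 230.5]
orientation: [-1.571, -0.002, 3.092]
ft_force: [-0.3, 0.7, -0.2]
opening: 85.7
```

```bash
python3 -c "
from h import *
go(585,-187,231,3.095)
grab('wrist','w1.png')"
```

```text
t [-0.0009 -0.0005 -0.0013] r [ 0.0002 -0.0029  0.0017] t 1.55 [ 584.  -188.2  230.5] [-1.5710e+00 -1.7000e-03  3.0921e+00] open 85.7 F [-0.3  0.7 -0.2]
```

View pics/w1.png

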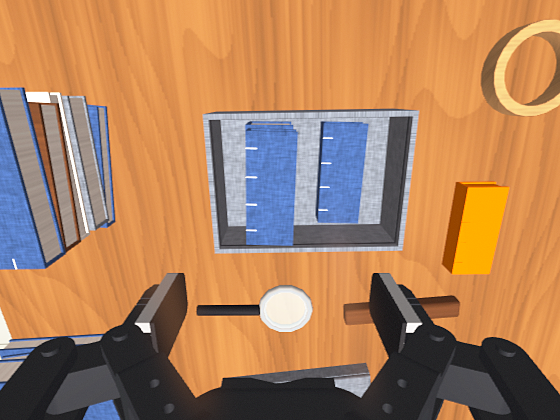

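```bash
python3 - <<'E'
from h import *
p=load('w1.png')['pixels'][95:265,190:430]
cv2.imwrite('pics/w1c.png',cv2.resize(p,None,fx=3.3,fy=3.3,interpolation=cv2.INTER_CUBIC))
E
```

```text
(no output)
```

View pics/w1c.png

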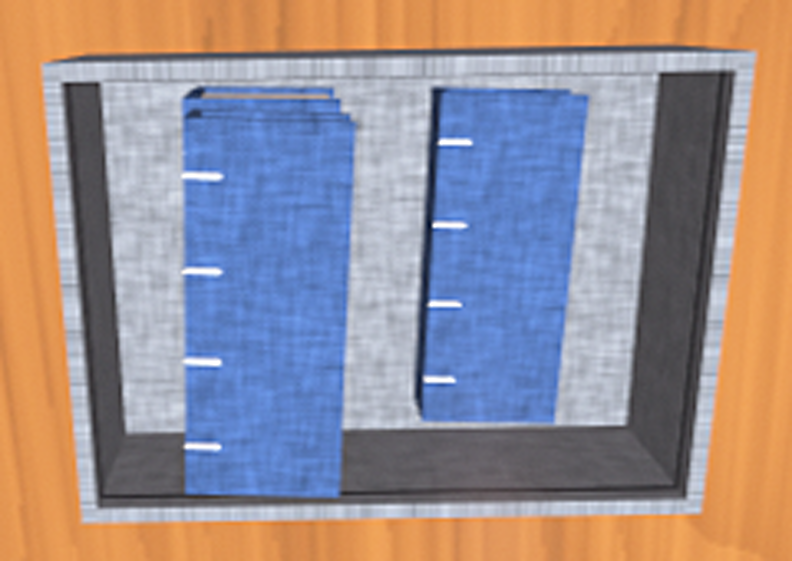

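```bash
python3 - <<'E'
from h import *
np.set_printoptions(precision=1,suppress=True)
c=load('w1.png')
f=lambda P:[((x+.5)/3.3+190-.5,(y+.5)/3.3+95-.5) for x,y in P]
for n,P,z in(('rim',[(44,65),(755,53),(700,514),(82,521)],69),('top',[(185,118),(355,120),(340,497),(184,496)],83),('thin',[(438,90),(588,94),(555,424),(421,419)],31)):
    w=toplane(c,f(P),z); e=[np.linalg.norm(w[i]-w[(i+1)%4]) for i in range(4)]
    y1=(w[3]+w[2]-w[0]-w[1])/2; x1=(w[0]+w[3]-w[1]-w[2])/2
    print(n,w.tolist(),'c',w.mean(0),'len',np.array(e),'yaw',np.arctan2(-y1[0],y1[1]).round(4),np.arctan2(x1[1],x1[0]).round(4))
E
```

```text
rim [[647.3144591956559, -261.5015012180621], [451.8607801054273, -254.98437856838564], [456.4694636599562, -115.04465342062608], [652.5814059533374, -122.50760590979942]] c [ 552.1 -188.5] len [195.6 140.  196.3 139.1] yaw -0.0354 -0.0357
top [[608.313110256691, -246.56442344127913], [562.9980003005156, -243.79191554959132], [570.8262471219678, -133.37045688562938], [617.6657193601775, -136.06928380413765]] c [ 590.  -189.9] len [ 45.4 110.7  46.9 110.9] yaw -0.0776 -0.0593
thin [[533.9049532346605, -246.76466890512543], [487.0475052186159, -243.22888013186844], [493.9447484480127, -132.7598942363929], [540.299201184585, -136.95103384409526]] c [ 513.8 -189.9] len [ 47.  110.7  46.5 110. ] yaw -0.0603 -0.0827
```

```bash
python3 -c "
from h import *
go(590,-189.5,120,3.074)"
```

```text
t [-6.700e-03  1.108e-01  1.000e-04] r [0.0001 0.0168 0.0013] t 1.6 [ 583.5 -189.   230.8] [-1.5709e+00 -1.3000e-03  3.0908e+00] open 85.3 F [-0.1 -0.2 -0.2]
```

>>> drive_tool(targets=[{"tx": -0.0065, "ty": 0.05, "tz": 0.0005, "rx": 0, "ry": 0.017, "rz": 0, "grip": -0.5}, {"tx": -0.0065, "ty": 0.08, "tz": 0.0005, "rx": 0, "ry": 0.017, "rz": 0, "grip": -0.5}, {"tx": -0.0065, "ty": 0.111, "tz": 0.0005, "rx": 0, "ry": 0.017, "rz": 0, "grip": -0.5}, {"tx": -0.0065, "ty": 0.111, "tz": 0.0005, "rx": 0, "ry": 0.017, "rz": 0, "grip": -0.5}, {"tx": -0.0065, "ty": 0.111, "tz": 0.0005, "rx": 0, "ry": 0.017, "rz": 0, "grip": -0.5}, {"tx": -0.0065, "ty": 0.111, "tz": 0.0005, "rx": 0, "ry": 0.017, "rz": 0, "grip": -0.5}])

```text
time: 2.2
eef_pos: [591.5, -190.8, 122.8]
orientation: [-1.57, 0.004, 3.073]
ft_force: [0.9, 0.4, 0.9]
opening: 64.0
```

```bash
python3 -c "
from h import *
go(590,-189.5,60,3.074)
grab('wrist','w2.png')"
```

```text
t [ 0.0018  0.0628 -0.0012] r [-0.0006 -0.0008 -0.0041] t 2.2 [ 591.5 -190.8  122.8] [-1.5702  0.0041  3.0732] open 64.0 F [0.9 0.4 0.9]
```

View pics/w2.png

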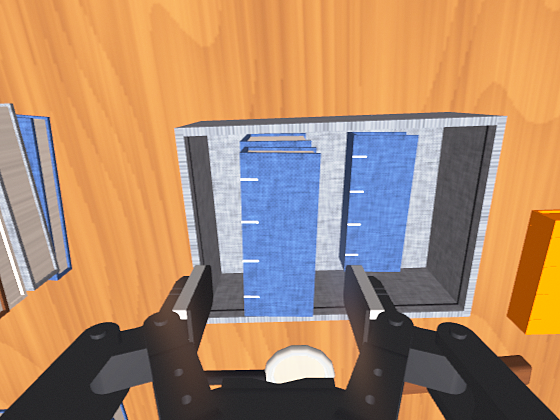

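>>> drive_tool(targets=[{"tx": 0.0012, "ty": 0.03, "tz": -0.0008, "rx": 0, "ry": 0, "rz": 0, "grip": -0.5}, {"tx": 0.0012, "ty": 0.045, "tz": -0.0008, "rx": 0, "ry": 0, "rz": 0, "grip": -0.5}, {"tx": 0.0012, "ty": 0.055, "tz": -0.0008, "rx": 0, "ry": 0, "rz": 0, "grip": -0.5}, {"tx": 0.0012, "ty": 0.0635, "tz": -0.0008, "rx": 0, "ry": 0, "rz": 0, "grip": -0.5}, {"tx": 0.0012, "ty": 0.0635, "tz": -0.0008, "rx": 0, "ry": 0, "rz": 0, "grip": -0.5}, {"tx": 0.0012, "ty": 0.0635, "tz": -0.0008, "rx": 0, "ry": 0, "rz": 0, "grip": -0.5}])

```text
time: 2.85
eef_pos: [590.0, -189.2, 57.7]
orientation: [-1.571, 0.002, 3.074]
ft_force: [-0.4, -0.1, 0.3]
opening: 64.0
```

```bash
python3 -c "
from h import *
go(590,-189.5,58,3.074)
grab('wrist','w3.png')"
```

```text
t [-0.0001 -0.0003  0.0003] r [-0.0003 -0.0002 -0.0016] t 2.85 [ 590.  -189.2   57.7] [-1.5705e+00  1.6000e-03  3.0738e+00] open 64.0 F [-0.4 -0.1  0.3]
```

View pics/w3.png

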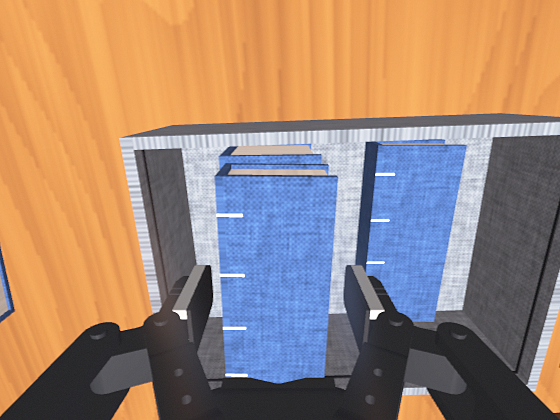

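>>> drive_tool(targets=[{"tx": 0, "ty": 0, "tz": 0, "rx": 0, "ry": 0, "rz": 0, "grip": 0.2}, {"tx": 0, "ty": 0, "tz": 0, "rx": 0, "ry": 0, "rz": 0, "grip": 0.2}, {"tx": 0, "ty": 0, "tz": 0, "rx": 0, "ry": 0, "rz": 0, "grip": 0.2}, {"tx": 0, "ty": 0, "tz": 0, "rx": 0, "ry": 0, "rz": 0, "grip": 0.2}, {"tx": 0, "ty": 0, "tz": 0, "rx": 0, "ry": 0, "rz": 0, "grip": 0.2}], squeeze=50)

```text
time: 3.4
eef_pos: [590.2, -189.1, 57.9]
orientation: [-1.57, 0.002, 3.074]
ft_force: [-0.6, 0.6, 5.4]
opening: 45.2
```

>>> drive_tool(targets=[{"tx": 0, "ty": -0.003, "tz": 0, "rx": 0, "ry": 0, "rz": 0, "grip": 0.2}, {"tx": 0, "ty": -0.01, "tz": 0, "rx": 0, "ry": 0, "rz": 0, "grip": 0.2}, {"tx": 0, "ty": -0.02, "tz": 0, "rx": 0, "ry": 0, "rz": 0, "grip": 0.2}, {"tx": 0, "ty": -0.03, "tz": 0, "rx": 0, "ry": 0, "rz": 0, "grip": 0.2}, {"tx": 0, "ty": -0.03, "tz": 0, "rx": 0, "ry": 0, "rz": 0, "grip": 0.2}, {"tx": 0, "ty": -0.03, "tz": 0, "rx": 0, "ry": 0, "rz": 0, "grip": 0.2}])

```text
time: 4.0
eef_pos: [589.4, -189.0, 87.3]
orientation: [-1.571, 0.001, 3.073]
ft_force: [-0.6, -0.4, -0.0]
opening: 45.1
```

```bash
python3 -c "
from h import *
go(514,-189.5,88,3.074)
grab('wrist','w4.png');grab('scene','s4.png')
a=cv2.resize(load('s4.png')['pixels'][130:270,110:260],None,fx=3,fy=3)
cv2.imwrite('pics/s4c.png',a)"
```

```text
t [ 0.0751 -0.0008  0.0057] r [ 0.0002 -0.0006 -0.0008] t 4.0 [ 589.4 -189.    87.3] [-1.5710e+00  8.0000e-04  3.0734e+00] open 45.1 F [-0.6 -0.4 -0. ]
```

View pics/w4.png

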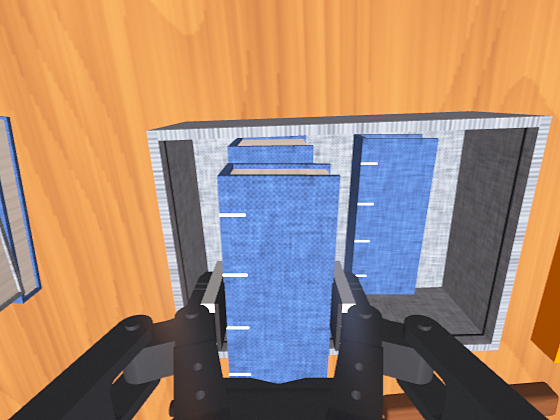

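View pics/s4c.png

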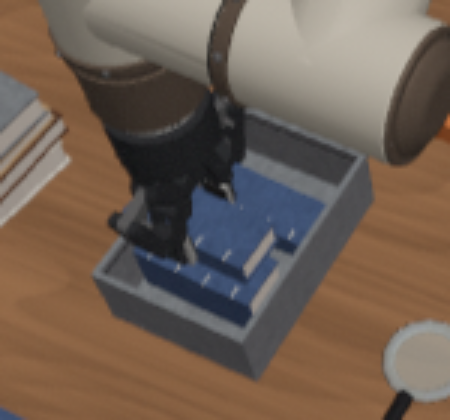

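>>> drive_tool(targets=[{"tx": 0.018, "ty": 0, "tz": 0.001, "rx": 0, "ry": 0, "rz": 0, "grip": 0.2}, {"tx": 0.038, "ty": 0, "tz": 0.0025, "rx": 0, "ry": 0, "rz": 0, "grip": 0.2}, {"tx": 0.058, "ty": 0, "tz": 0.004, "rx": 0, "ry": 0, "rz": 0, "grip": 0.2}, {"tx": 0.0755, "ty": 0, "tz": 0.0055, "rx": 0, "ry": 0, "rz": 0, "grip": 0.2}, {"tx": 0.0755, "ty": 0, "tz": 0.0055, "rx": 0, "ry": 0, "rz": 0, "grip": 0.2}, {"tx": 0.0755, "ty": 0, "tz": 0.0055, "rx": 0, "ry": 0, "rz": 0, "grip": 0.2}])

```text
time: 4.7
eef_pos: [513.9, -189.5, 86.9]
orientation: [-1.571, 0.0, 3.074]
ft_force: [0.3, 0.1, -1.0]
opening: 45.2
```

```bash
python3 -c "
from h import *
go(514,-189.5,32,3.074)
grab('wrist','w5.png')"
```

```text
t [-0.0001  0.0549 -0.    ] r [-0.0002 -0.0002 -0.0005] t 4.7 [ 513.9 -189.5   86.9] [-1.5705e+00  5.0000e-04  3.0738e+00] open 45.2 F [ 0.3  0.1 -1. ]
```

View pics/w5.png

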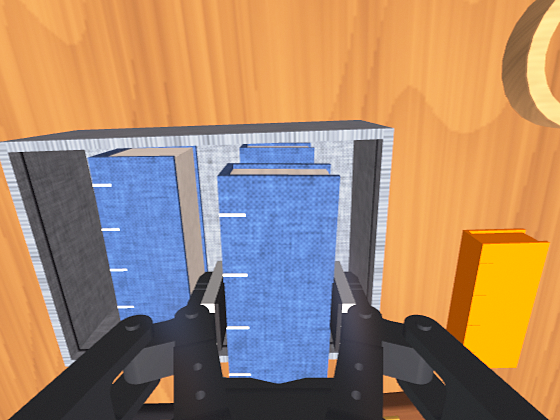

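>>> drive_tool(targets=[{"tx": 0, "ty": 0.018, "tz": 0, "rx": 0, "ry": 0, "rz": 0, "grip": 0.2}, {"tx": 0, "ty": 0.035, "tz": 0, "rx": 0, "ry": 0, "rz": 0, "grip": 0.2}, {"tx": 0, "ty": 0.045, "tz": 0, "rx": 0, "ry": 0, "rz": 0, "grip": 0.2}, {"tx": 0, "ty": 0.05, "tz": 0, "rx": 0, "ry": 0, "rz": 0, "grip": 0.2}, {"tx": 0, "ty": 0.052, "tz": 0, "rx": 0, "ry": 0, "rz": 0, "grip": 0.2}, {"tx": 0, "ty": 0.053, "tz": 0, "rx": 0, "ry": 0, "rz": 0, "grip": 0.2}, {"tx": 0, "ty": 0.054, "tz": 0, "rx": 0, "ry": 0, "rz": 0, "grip": 0.2}, {"tx": 0, "ty": 0.054, "tz": 0, "rx": 0, "ry": 0, "rz": 0, "grip": 0.2}])

```text
time: 5.55
eef_pos: [513.9, -189.4, 33.2]
orientation: [-1.571, 0.001, 3.074]
ft_force: [0.4, -0.5, -1.0]
opening: 45.1
```

>>> drive_tool(targets=[{"tx": 0, "ty": 0.001, "tz": 0, "rx": 0, "ry": 0, "rz": 0, "grip": 0.2}, {"tx": 0, "ty": 0.0015, "tz": 0, "rx": 0, "ry": 0, "rz": 0, "grip": 0.2}, {"tx": 0, "ty": 0.0015, "tz": 0, "rx": 0, "ry": 0, "rz": 0, "grip": 0.2}])

```text
time: 5.85
eef_pos: [513.8, -189.4, 31.9]
orientation: [-1.571, 0.001, 3.074]
ft_force: [-1.6, 0.1, 3.5]
opening: 45.0
```

>>> drive_tool(targets=[{"tx": 0, "ty": 0.0005, "tz": 0, "rx": 0, "ry": 0, "rz": 0, "grip": -0.1}, {"tx": 0, "ty": 0.0005, "tz": 0, "rx": 0, "ry": 0, "rz": 0, "grip": -0.2}, {"tx": 0, "ty": 0.0005, "tz": 0, "rx": 0, "ry": 0, "rz": 0, "grip": -0.4}, {"tx": 0, "ty": 0.0005, "tz": 0, "rx": 0, "ry": 0, "rz": 0, "grip": -0.4}, {"tx": 0, "ty": 0.0005, "tz": 0, "rx": 0, "ry": 0, "rz": 0, "grip": -0.4}])

```text
time: 6.35
eef_pos: [513.5, -189.4, 30.7]
orientation: [-1.571, -0.0, 3.074]
ft_force: [-0.5, -0.2, -0.3]
opening: 60.1
```

>>> drive_tool(targets=[{"tx": 0, "ty": -0.02, "tz": 0, "rx": 0, "ry": 0, "rz": 0, "grip": -0.4}, {"tx": 0, "ty": -0.05, "tz": 0, "rx": 0, "ry": 0, "rz": 0, "grip": -0.4}, {"tx": 0, "ty": -0.09, "tz": 0, "rx": 0, "ry": 0, "rz": 0, "grip": -0.4}, {"tx": 0, "ty": -0.13, "tz": 0, "rx": 0, "ry": 0, "rz": 0, "grip": -0.4}, {"tx": 0, "ty": -0.17, "tz": 0, "rx": 0, "ry": 0, "rz": 0, "grip": -0.4}, {"tx": 0, "ty": -0.2, "tz": 0, "rx": 0, "ry": 0, "rz": 0, "grip": -0.4}, {"tx": 0, "ty": -0.2, "tz": 0, "rx": 0, "ry": 0, "rz": 0, "grip": -0.4}, {"tx": 0, "ty": -0.2, "tz": 0, "rx": 0, "ry": 0, "rz": 0, "grip": -0.4}])

```text
time: 7.15
eef_pos: [513.5, -189.2, 231.2]
orientation: [-1.571, 0.001, 3.073]
ft_force: [-0.0, -0.2, -1.9]
opening: 59.7
```

```bash
python3 -c "
from h import *
go(567,186,231,1.656)
grab('wrist','w6.png')"
```

```text
t [-0.0278  0.0005 -0.378 ] r [ 1.4000e-03  1.4173e+00 -7.0000e-04] t 7.15 [ 513.5 -189.2  231.2] [-1.5714e+00  1.3000e-03  3.0733e+00] open 59.7 F [-0.  -0.2 -1.9]
```

View pics/w6.png

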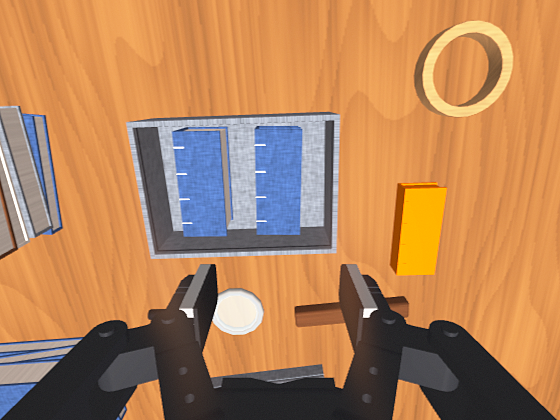

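```bash
python3 - <<'E'
from h import *
p=load('w6.png')['pixels'][100:270,115:355]
cv2.imwrite('pics/w6c.png',cv2.resize(p,None,fx=3.3,fy=3.3,interpolation=cv2.INTER_CUBIC))
E
```

```text
(no output)
```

View pics/w6c.png

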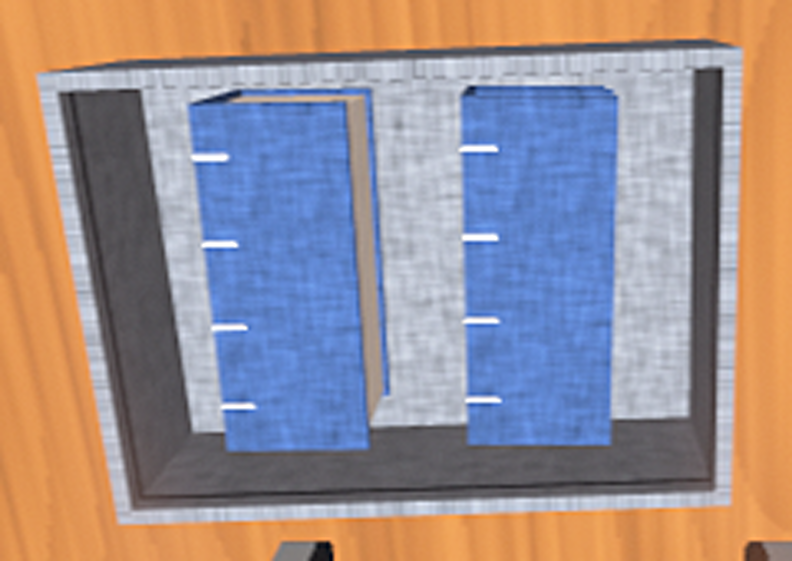

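>>> drive_tool(targets=[{"tx": -0.014, "ty": 0, "tz": -0.189, "rx": 0, "ry": 0.7, "rz": 0, "grip": -1}, {"tx": -0.014, "ty": 0, "tz": -0.189, "rx": 0, "ry": 0.7, "rz": 0, "grip": -1}, {"tx": -0.014, "ty": 0, "tz": -0.189, "rx": 0, "ry": 0.7, "rz": 0, "grip": -1}, {"tx": -0.014, "ty": 0, "tz": -0.189, "rx": 0, "ry": 0.7, "rz": 0, "grip": -1}, {"tx": -0.014, "ty": 0, "tz": -0.189, "rx": 0, "ry": 0.7, "rz": 0, "grip": -1}, {"tx": -0.028, "ty": 0, "tz": -0.378, "rx": 0, "ry": 1.417, "rz": 0, "grip": -1}, {"tx": -0.028, "ty": 0, "tz": -0.378, "rx": 0, "ry": 1.417, "rz": 0, "grip": -1}, {"tx": -0.028, "ty": 0, "tz": -0.378, "rx": 0, "ry": 1.417, "rz": 0, "grip": -1}, {"tx": -0.028, "ty": 0, "tz": -0.378, "rx": 0, "ry": 1.417, "rz": 0, "grip": -1}, {"tx": -0.028, "ty": 0, "tz": -0.378, "rx": 0, "ry": 1.417, "rz": 0, "grip": -1}])

```text
time: 8.2
eef_pos: [567.0, 190.4, 227.8]
orientation: [-1.568, 0.001, 1.656]
ft_force: [0.1, -0.5, -0.7]
opening: 85.3
```

```bash
python3 -c "
from h import *
go(567,186,231,1.656)"
```

```text
t [-0.0043 -0.0032  0.0004] r [-0.0032 -0.0003 -0.0012] t 8.2 [567.  190.4 227.8] [-1.5676e+00  1.2000e-03  1.6557e+00] open 85.3 F [ 0.1 -0.5 -0.7]
```

Rim corners in the enlarged view: (38,74), (742,47), (731,505), (118,524). The moved volume's face is (462,95)–(617,95)–(611,446)–(467,446), and it sits squarely on the thin volume.

```bash
python3 - <<'E'
from h import *
np.set_printoptions(precision=1,suppress=True)
c=load('w6.png')
f=lambda P:[((x+.5)/3.3+115-.5,(y+.5)/3.3+100-.5) for x,y in P]
for n,P,z in(('rim',[(38,74),(742,47),(731,505),(118,524)],69),('thick',[(190,103),(348,98),(369,448),(226,451)],57),('moved',[(461,97),(618,96),(611,445),(467,446)],57)):
    w=toplane(c,f(P),z); e=[np.linalg.norm(w[i]-w[(i+1)%4]) for i in range(4)]
    y1=(w[3]+w[2]-w[0]-w[1])/2; x1=(w[0]+w[3]-w[1]-w[2])/2
    print(n,'c',w.mean(0),'len',np.array(e),'yaw',np.arctan2(-y1[0],y1[1]).round(4),np.arctan2(x1[1],x1[0]).round(4))
c=grab('wrist','w7.png')
E
```

```text
rim c [ 552.1 -188.6] len [195.6 140.2 196.4 139.7] yaw -0.0342 -0.0325
thick c [ 591.1 -194.1] len [ 46.2 110.8  46.6 110.5] yaw -0.0667 -0.0414
moved c [ 512.5 -190. ] len [ 45.7 110.3  46.8 110.4] yaw -0.0695 -0.0612
```

View pics/w7.png

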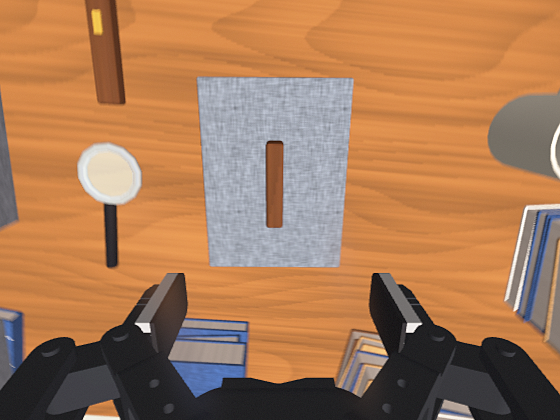

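```bash
python3 - <<'E'
from h import *
np.set_printoptions(precision=1,suppress=True)
p=load('w7.png')['pixels'][70:275,190:360]
cv2.imwrite('pics/w7c.png',cv2.resize(p,None,fx=2.9,fy=2.9,interpolation=cv2.INTER_CUBIC))
c=load('w7.png'); h=cv2.cvtColor(c['pixels'],cv2.COLOR_BGR2HSV); m=cv2.inRange(h,(0,100,0),(179,255,255)); m=cv2.bitwise_not(m); mm=np.zeros_like(m); mm[60:280,180:370]=m[60:280,180:370]
k=max(cv2.findContours(mm,cv2.RETR_EXTERNAL,cv2.CHAIN_APPROX_NONE)[0],key=cv2.contourArea); print(cv2.approxPolyDP(k,6,True).reshape(-1,2).tolist(),cv2.contourArea(k))
E
```

```text
[[198, 76], [209, 265], [339, 266], [353, 79]] 26989.5
```

View pics/w7c.png

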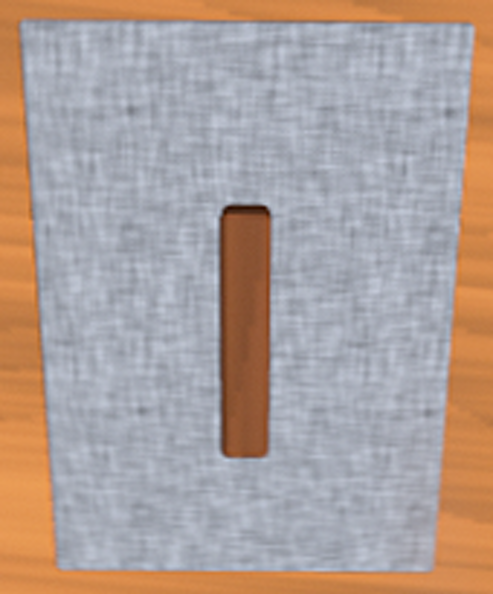

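```bash
python3 - <<'E'
from h import *
np.set_printoptions(precision=1,suppress=True)
c=load('w7.png')
f=lambda P:[((x+.5)/2.9+190-.5,(y+.5)/2.9+70-.5) for x,y in P]
for n,P,z in(('lid',[(20,22),(473,25),(434,571),(56,570)],24),('handle',[(221,212),(270,212),(268,457),(222,457)],52)):
    w=toplane(c,f(P),z); e=[np.linalg.norm(w[i]-w[(i+1)%4]) for i in range(4)]
    x1=(w[3]+w[2]-w[0]-w[1])/2; y1=(w[1]+w[2]-w[0]-w[3])/2
    print(n,w.tolist(),'c',w.mean(0),'len',np.array(e),'yaw x',np.arctan2(x1[1],x1[0]).round(4),np.arctan2(-y1[0],y1[1]).round(4))
w=w.mean(0); go(566.5,186.5,120,1.656)
E
```

```text
lid [[468.4763551773568, 100.40324152659038], [456.18742190738527, 256.34605298980944], [667.2414171919621, 273.79735185549634], [680.3686186680384, 116.2854100525995]] c [568.1 186.7] len [156.4 211.8 158.1 212.5] yaw x 0.0786 0.0809
handle [[523.613139826482, 175.07986990535633], [522.2049355901829, 191.57039334646873], [610.941667702478, 198.81933794191445], [612.3936086368681, 181.93812592680501]] c [567.3 186.9] len [16.6 89.  16.9 89. ] yaw x 0.0793 0.0855
t [-0.   0.1 -0. ] r [-0. -0. -0.] t 8.25 [566.5 188.3 227.9] [-1.6  0.   1.7] open 85.4 F [ 0.2 -1.1  0.4]
```

```bash
python3 -c "
from h import *
np.set_printoptions(suppress=True)
go(567.5,186.7,70,1.651)"
```

```text
t [-0.0014  0.1579 -0.0016] r [-0.0043 -0.0004 -0.0019] t 8.25 [566.5 188.3 227.9] [-1.5665  0.0019  1.6506] open 85.4 F [ 0.2 -1.1  0.4]
```

>>> drive_tool(targets=[{"tx": -0.0015, "ty": 0.04, "tz": -0.001, "rx": 0, "ry": 0, "rz": 0, "grip": -1}, {"tx": -0.0015, "ty": 0.08, "tz": -0.001, "rx": 0, "ry": 0, "rz": 0, "grip": -1}, {"tx": -0.0015, "ty": 0.12, "tz": -0.001, "rx": 0, "ry": 0, "rz": 0, "grip": -1}, {"tx": -0.0015, "ty": 0.158, "tz": -0.001, "rx": 0, "ry": 0, "rz": 0, "grip": -1}, {"tx": -0.0015, "ty": 0.158, "tz": -0.001, "rx": 0, "ry": 0, "rz": 0, "grip": -1}, {"tx": -0.0015, "ty": 0.158, "tz": -0.001, "rx": 0, "ry": 0, "rz": 0, "grip": -1}])

```text
time: 8.85
eef_pos: [568.2, 183.7, 72.3]
orientation: [-1.569, 0.002, 1.658]
ft_force: [0.3, -0.4, 0.3]
opening: 85.4
```

```bash
python3 -c "
from h import *
np.set_printoptions(suppress=True)
go(567.5,186.7,30,1.651)
grab('wrist','w8.png')
go(567.5,186.7,30,1.651)"
```

```text
t [0.0032 0.0423 0.0004] r [-0.0019  0.0068 -0.0018] t 8.85 [568.2 183.7  72.3] [-1.5689  0.0018  1.6578] open 85.4 F [ 0.3 -0.4  0.3]
t [0.0024 0.044  0.0016] r [ 0.0016  0.0068 -0.    ] t 8.9 [569.3 184.4  74. ] [-1.5724  0.      1.6578] open 85.5 F [0.3 0.1 1.2]
```

View pics/w8.png

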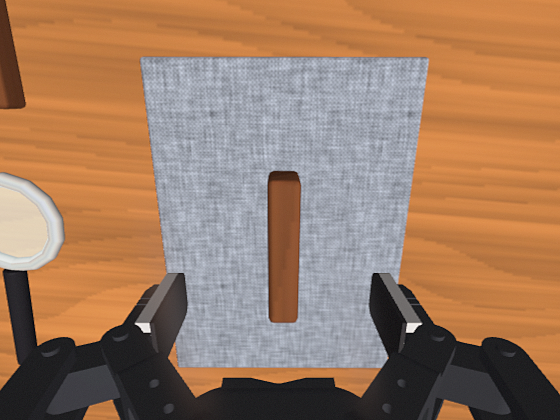

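>>> drive_tool(targets=[{"tx": 0.0025, "ty": 0.02, "tz": 0.001, "rx": 0, "ry": 0.007, "rz": 0, "grip": -0.5}, {"tx": 0.0025, "ty": 0.033, "tz": 0.001, "rx": 0, "ry": 0.007, "rz": 0, "grip": -0.5}, {"tx": 0.0025, "ty": 0.042, "tz": 0.001, "rx": 0, "ry": 0.007, "rz": 0, "grip": -0.5}, {"tx": 0.0025, "ty": 0.042, "tz": 0.001, "rx": 0, "ry": 0.007, "rz": 0, "grip": -0.5}, {"tx": 0.0025, "ty": 0.042, "tz": 0.001, "rx": 0, "ry": 0.007, "rz": 0, "grip": -0.5}, {"tx": 0.0025, "ty": 0.042, "tz": 0.001, "rx": 0, "ry": 0.007, "rz": 0, "grip": -0.5}])

```text
time: 9.5
eef_pos: [567.7, 187.1, 31.7]
orientation: [-1.572, -0.001, 1.65]
ft_force: [0.1, 0.1, -0.1]
opening: 64.2
```

```bash
python3 -c "
from h import *
np.set_printoptions(suppress=True)
go(567.5,186.7,30,1.651)
grab('wrist','w9.png')
go(567.5,186.7,30,1.651)"
```

```text
t [-0.0004  0.0017  0.0002] r [ 0.0015 -0.0011  0.0006] t 9.5 [567.7 187.1  31.7] [-1.5723 -0.0006  1.6499] open 64.2 F [ 0.1  0.1 -0.1]
t [-0.0004  0.0016  0.0002] r [ 0.0015 -0.0012  0.0006] t 9.55 [567.7 187.1  31.6] [-1.5722 -0.0006  1.6498] open 64.1 F [-0.4  0.5 -0.1]
```

View pics/w9.png

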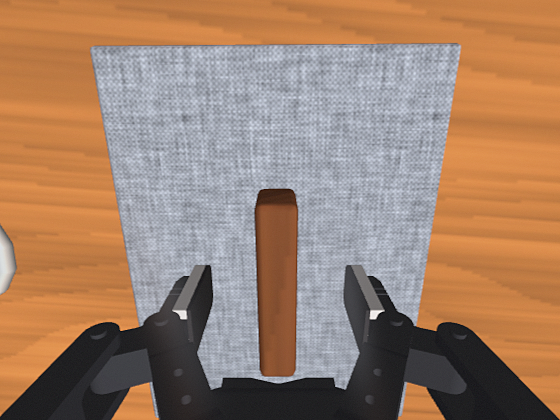

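>>> drive_tool(targets=[{"tx": 0, "ty": 0.0035, "tz": 0, "rx": 0.0015, "ry": 0, "rz": 0, "grip": -0.5}, {"tx": 0, "ty": 0.0035, "tz": 0, "rx": 0.0015, "ry": 0, "rz": 0, "grip": 0.2}, {"tx": 0, "ty": 0.0035, "tz": 0, "rx": 0.0015, "ry": 0, "rz": 0, "grip": 0.8}, {"tx": 0, "ty": 0.0035, "tz": 0, "rx": 0.0015, "ry": 0, "rz": 0, "grip": 0.8}, {"tx": 0, "ty": 0.0035, "tz": 0, "rx": 0.0015, "ry": 0, "rz": 0, "grip": 0.8}, {"tx": 0, "ty": 0.0035, "tz": 0, "rx": 0.0015, "ry": 0, "rz": 0, "grip": 0.8}, {"tx": 0, "ty": 0.0035, "tz": 0, "rx": 0.0015, "ry": 0, "rz": 0, "grip": 0.8}, {"tx": 0, "ty": 0.0035, "tz": 0, "rx": 0.0015, "ry": 0, "rz": 0, "grip": 0.8}], squeeze=80)

```text
time: 10.35
eef_pos: [567.2, 186.9, 27.6]
orientation: [-1.57, -0.0, 1.65]
ft_force: [-1.6, -0.1, 4.3]
opening: 16.4
```

>>> drive_tool(targets=[{"tx": 0, "ty": -0.005, "tz": 0, "rx": 0, "ry": 0, "rz": 0, "grip": 0.8}, {"tx": 0, "ty": -0.02, "tz": 0, "rx": 0, "ry": 0, "rz": 0, "grip": 0.8}, {"tx": 0, "ty": -0.05, "tz": 0, "rx": 0, "ry": 0, "rz": 0, "grip": 0.8}, {"tx": 0, "ty": -0.085, "tz": 0, "rx": 0, "ry": 0, "rz": 0, "grip": 0.8}, {"tx": 0, "ty": -0.11, "tz": 0, "rx": 0, "ry": 0, "rz": 0, "grip": 0.8}, {"tx": 0, "ty": -0.12, "tz": 0, "rx": 0, "ry": 0, "rz": 0, "grip": 0.8}, {"tx": 0, "ty": -0.12, "tz": 0, "rx": 0, "ry": 0, "rz": 0, "grip": 0.8}, {"tx": 0, "ty": -0.12, "tz": 0, "rx": 0, "ry": 0, "rz": 0, "grip": 0.8}])

```text
time: 11.15
eef_pos: [566.0, 186.4, 145.3]
orientation: [-1.566, 0.001, 1.649]
ft_force: [0.5, -0.6, -3.8]
opening: 16.5
```

```bash
python3 -c "
from h import *
np.set_printoptions(suppress=True)
grab('wrist','w10.png')
go(552.2,-188.3,148,1.571-.034)"
```

```text
t [-0.3723 -0.0023  0.0429] r [-0.0057  0.1119 -0.0017] t 11.2 [565.9 186.2 145. ] [-1.565   0.0014  1.6489] open 16.1 F [ 0.3  0.6 -3.3]
```

View pics/w10.png

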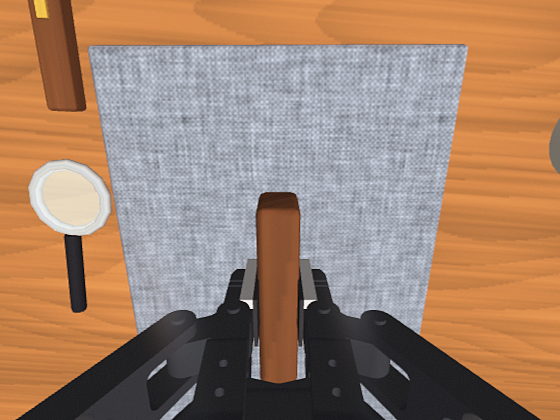

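>>> drive_tool(targets=[{"tx": -0.015, "ty": 0, "tz": 0.002, "rx": 0, "ry": 0.005, "rz": 0, "grip": 0.8}, {"tx": -0.045, "ty": 0, "tz": 0.005, "rx": 0, "ry": 0.014, "rz": 0, "grip": 0.8}, {"tx": -0.08, "ty": 0, "tz": 0.009, "rx": 0, "ry": 0.024, "rz": 0, "grip": 0.8}, {"tx": -0.115, "ty": 0, "tz": 0.013, "rx": 0, "ry": 0.035, "rz": 0, "grip": 0.8}, {"tx": -0.15, "ty": 0, "tz": 0.017, "rx": 0, "ry": 0.045, "rz": 0, "grip": 0.8}, {"tx": -0.185, "ty": 0, "tz": 0.021, "rx": 0, "ry": 0.056, "rz": 0, "grip": 0.8}, {"tx": -0.22, "ty": 0, "tz": 0.025, "rx": 0, "ry": 0.066, "rz": 0, "grip": 0.8}, {"tx": -0.255, "ty": 0, "tz": 0.029, "rx": 0, "ry": 0.077, "rz": 0, "grip": 0.8}, {"tx": -0.285, "ty": 0, "tz": 0.033, "rx": 0, "ry": 0.086, "rz": 0, "grip": 0.8}, {"tx": -0.3, "ty": 0, "tz": 0.035, "rx": 0, "ry": 0.09, "rz": 0, "grip": 0.8}])

```text
time: 12.2
eef_pos: [554.4, -117.7, 145.9]
orientation: [-1.566, 0.0, 1.556]
ft_force: [0.8, 0.3, -4.5]
opening: 16.5
```

```bash
python3 -c "
from h import *
np.set_printoptions(suppress=True)
go(552.2,-188.3,146,1.571-.034)"
```

```text
t [-0.0706 -0.0001  0.0012] r [-0.0049  0.0194 -0.0005] t 12.2 [ 554.4 -117.7  145.9] [-1.5659  0.0004  1.5564] open 16.5 F [ 0.8  0.3 -4.5]
```

>>> drive_tool(targets=[{"tx": -0.025, "ty": 0, "tz": 0.001, "rx": -0.002, "ry": 0.007, "rz": 0, "grip": 0.8}, {"tx": -0.05, "ty": 0, "tz": 0.001, "rx": -0.004, "ry": 0.014, "rz": 0, "grip": 0.8}, {"tx": -0.065, "ty": 0, "tz": 0.001, "rx": -0.004, "ry": 0.019, "rz": 0, "grip": 0.8}, {"tx": -0.0705, "ty": 0, "tz": 0.001, "rx": -0.004, "ry": 0.019, "rz": 0, "grip": 0.8}, {"tx": -0.0705, "ty": 0, "tz": 0.001, "rx": -0.004, "ry": 0.019, "rz": 0, "grip": 0.8}, {"tx": -0.0705, "ty": 0, "tz": 0.001, "rx": -0.004, "ry": 0.019, "rz": 0, "grip": 0.8}, {"tx": -0.0705, "ty": 0, "tz": 0.001, "rx": -0.004, "ry": 0.019, "rz": 0, "grip": 0.8}])

```text
time: 12.9
eef_pos: [554.3, -184.5, 147.3]
orientation: [-1.573, -0.0, 1.542]
ft_force: [-0.2, -0.5, -3.0]
opening: 16.2
```

```bash
python3 -c "
from h import *
np.set_printoptions(suppress=True)
grab('scene','s11.png');grab('top','t11.png')
go(552.2,-188.3,105,1.571-.034)
cv2.imwrite('pics/c11.png',np.hstack([cv2.resize(load('s11.png')['pixels'][120:280,100:260],(400,400),interpolation=cv2.INTER_CUBIC),cv2.resize(load('t11.png')['pixels'][110:240,280:410],(400,400),interpolation=cv2.INTER_CUBIC)]))"
```

```text
t [-0.0037  0.0424  0.0022] r [ 0.0026  0.0048 -0.    ] t 13.0 [ 554.4 -184.6  147.4] [-1.5734  0.      1.5418] open 16.6 F [ 0.4 -1.1 -3.3]
```

View pics/c11.png

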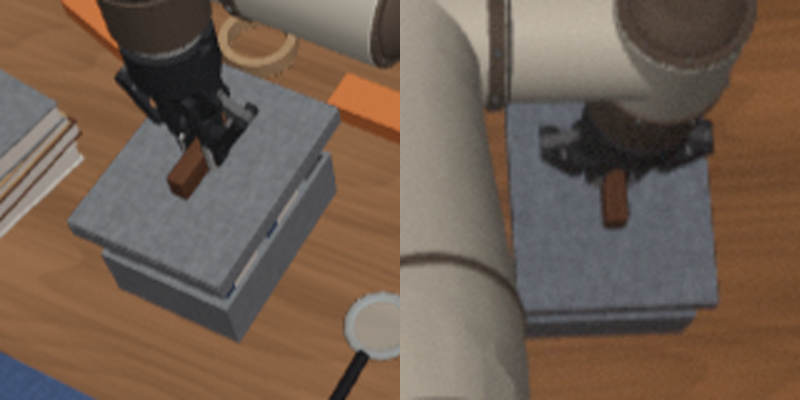

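>>> drive_tool(targets=[{"tx": -0.0037, "ty": 0.015, "tz": 0.002, "rx": 0.002, "ry": 0.005, "rz": 0, "grip": 0.8}, {"tx": -0.0037, "ty": 0.03, "tz": 0.002, "rx": 0.002, "ry": 0.005, "rz": 0, "grip": 0.8}, {"tx": -0.0037, "ty": 0.042, "tz": 0.002, "rx": 0.002, "ry": 0.005, "rz": 0, "grip": 0.8}, {"tx": -0.0037, "ty": 0.042, "tz": 0.002, "rx": 0.002, "ry": 0.005, "rz": 0, "grip": 0.8}, {"tx": -0.0037, "ty": 0.042, "tz": 0.002, "rx": 0.002, "ry": 0.005, "rz": 0, "grip": 0.8}, {"tx": -0.0037, "ty": 0.042, "tz": 0.002, "rx": 0.002, "ry": 0.005, "rz": 0, "grip": 0.8}])

```text
time: 13.6
eef_pos: [553.0, -189.1, 106.2]
orientation: [-1.573, 0.0, 1.536]
ft_force: [-0.1, -0.7, -4.0]
opening: 16.2
```

```bash
python3 -c "
from h import *
np.set_printoptions(suppress=True)
grab('scene','s12.png');grab('wrist','w12.png')
go(552.2,-188.3,80,1.571-.034)
cv2.imwrite('pics/c12.png',cv2.resize(load('s12.png')['pixels'][140:270,120:260],(700,600),interpolation=cv2.INTER_CUBIC))"
```

```text
t [0.0008 0.0262 0.0007] r [ 0.0022 -0.0012 -0.0003] t 13.7 [ 552.8 -189.1  106.2] [-1.573   0.0003  1.5358] open 16.5 F [-0.2 -0.4 -3.4]
```

View pics/c12.png

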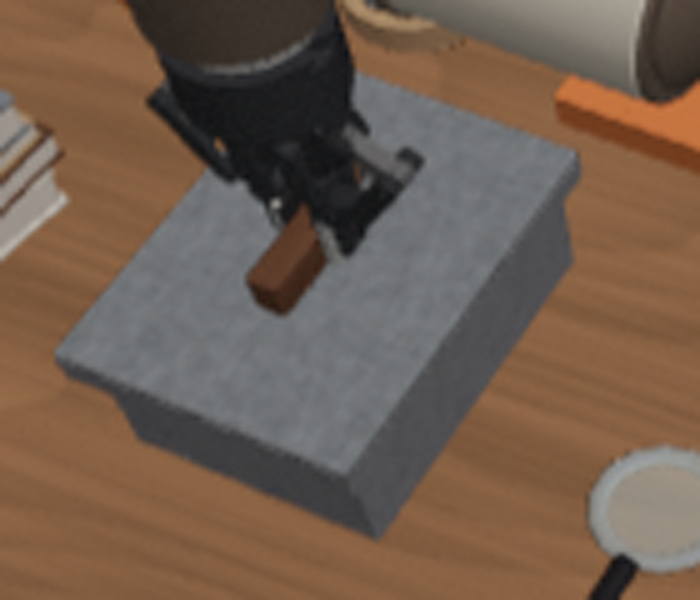

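View pics/w12.png

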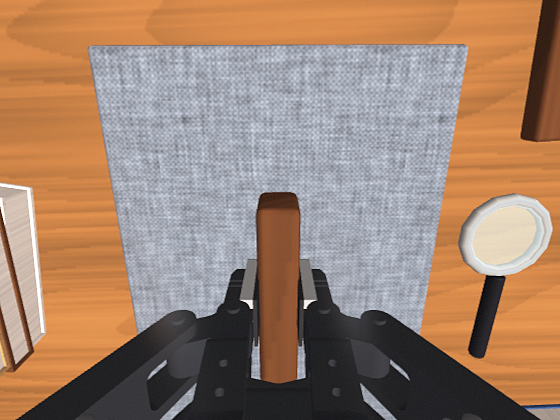

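>>> drive_tool(targets=[{"tx": 0.0008, "ty": 0.004, "tz": 0.0005, "rx": 0.001, "ry": -0.001, "rz": 0, "grip": 0.8}, {"tx": 0.0008, "ty": 0.007, "tz": 0.0005, "rx": 0.002, "ry": -0.001, "rz": 0, "grip": 0.8}, {"tx": 0.0008, "ty": 0.009, "tz": 0.0005, "rx": 0.002, "ry": -0.001, "rz": 0, "grip": 0.8}, {"tx": 0.0008, "ty": 0.011, "tz": 0.0005, "rx": 0.002, "ry": -0.001, "rz": 0, "grip": 0.8}, {"tx": 0.0008, "ty": 0.013, "tz": 0.0005, "rx": 0.002, "ry": -0.001, "rz": 0, "grip": 0.8}])

```text
time: 14.2
eef_pos: [551.8, -188.3, 92.2]
orientation: [-1.569, 0.0, 1.537]
ft_force: [-0.2, 0.4, -2.7]
opening: 16.4
```

```bash
python3 -c "
from h import *
np.set_printoptions(suppress=True)
go(552.2,-188.3,79,1.571-.034); print(bot.get_state()['torque'])"
```

```text
t [ 0.      0.0132 -0.0005] r [-0.0016 -0.0004 -0.0001] t 14.2 [ 551.8 -188.3   92.2] [-1.5692  0.0001  1.5366] open 16.4 F [-0.2  0.4 -2.7]
[-0.00237018  0.08455814  0.00247063]
```

The lid skirt is about 5 mm below the rim with no contact force, so I'm going on down.

>>> drive_tool(targets=[{"tx": 0, "ty": 0.003, "tz": 0, "rx": -0.001, "ry": 0, "rz": 0, "grip": 0.8}, {"tx": 0, "ty": 0.006, "tz": 0, "rx": -0.001, "ry": 0, "rz": 0, "grip": 0.8}, {"tx": 0, "ty": 0.009, "tz": 0, "rx": -0.001, "ry": 0, "rz": 0, "grip": 0.8}, {"tx": 0, "ty": 0.011, "tz": 0, "rx": -0.001, "ry": 0, "rz": 0, "grip": 0.8}, {"tx": 0, "ty": 0.012, "tz": 0, "rx": -0.001, "ry": 0, "rz": 0, "grip": 0.8}, {"tx": 0, "ty": 0.0125, "tz": 0, "rx": -0.001, "ry": 0, "rz": 0, "grip": 0.8}, {"tx": 0, "ty": 0.0125, "tz": 0, "rx": -0.001, "ry": 0, "rz": 0, "grip": 0.8}])

```text
time: 14.9
eef_pos: [551.8, -188.3, 79.9]
orientation: [-1.57, 0.0, 1.537]
ft_force: [0.8, 0.1, -3.2]
opening: 16.4
```

>>> drive_tool(targets=[{"tx": 0, "ty": 0.0005, "tz": 0, "rx": 0, "ry": 0, "rz": 0, "grip": 0.8}, {"tx": 0, "ty": 0.001, "tz": 0, "rx": 0, "ry": 0, "rz": 0, "grip": 0.8}, {"tx": 0, "ty": 0.0015, "tz": 0, "rx": 0, "ry": 0, "rz": 0, "grip": 0.8}, {"tx": 0, "ty": 0.0015, "tz": 0, "rx": 0, "ry": 0, "rz": 0, "grip": 0.8}])

```text
time: 15.3
eef_pos: [551.8, -188.3, 78.6]
orientation: [-1.571, 0.0, 1.537]
ft_force: [-0.3, 0.4, -1.9]
opening: 16.6
```

>>> drive_tool(targets=[{"tx": 0, "ty": 0.0005, "tz": 0, "rx": 0, "ry": 0, "rz": 0, "grip": 0.8}, {"tx": 0, "ty": 0.0008, "tz": 0, "rx": 0, "ry": 0, "rz": 0, "grip": 0.8}, {"tx": 0, "ty": 0.0008, "tz": 0, "rx": 0, "ry": 0, "rz": 0, "grip": 0.8}])

```text
time: 15.6
eef_pos: [551.8, -188.3, 78.6]
orientation: [-1.571, 0.0, 1.537]
ft_force: [-2.7, 2.2, 5.3]
opening: 16.4
```

>>> drive_tool(targets=[{"tx": 0, "ty": 0, "tz": 0, "rx": 0, "ry": 0, "rz": 0, "grip": 0.5}, {"tx": 0, "ty": 0, "tz": 0, "rx": 0, "ry": 0, "rz": 0, "grip": 0.2}, {"tx": 0, "ty": 0, "tz": 0, "rx": 0, "ry": 0, "rz": 0, "grip": -0.2}, {"tx": 0, "ty": 0, "tz": 0, "rx": 0, "ry": 0, "rz": 0, "grip": -0.3}, {"tx": 0, "ty": 0, "tz": 0, "rx": 0, "ry": 0, "rz": 0, "grip": -0.3}])

```text
time: 16.1
eef_pos: [551.8, -188.3, 77.5]
orientation: [-1.57, 0.0, 1.537]
ft_force: [-0.0, -0.1, 1.0]
opening: 55.7
```

>>> drive_tool(targets=[{"tx": 0, "ty": -0.015, "tz": 0, "rx": 0, "ry": 0, "rz": 0, "grip": -0.3}, {"tx": 0, "ty": -0.04, "tz": 0, "rx": 0, "ry": 0, "rz": 0, "grip": -0.3}, {"tx": 0, "ty": -0.08, "tz": 0, "rx": 0, "ry": 0, "rz": 0, "grip": -0.3}, {"tx": 0, "ty": -0.12, "tz": 0, "rx": 0, "ry": 0, "rz": 0, "grip": -0.3}, {"tx": 0, "ty": -0.16, "tz": 0, "rx": 0, "ry": 0, "rz": 0, "grip": -0.3}, {"tx": 0, "ty": -0.2, "tz": 0, "rx": 0, "ry": 0, "rz": 0, "grip": -0.3}, {"tx": 0, "ty": -0.2, "tz": 0, "rx": 0, "ry": 0, "rz": 0, "grip": -0.3}, {"tx": 0, "ty": -0.2, "tz": 0, "rx": 0, "ry": 0, "rz": 0, "grip": -0.3}, {"tx": 0, "ty": -0.2, "tz": 0, "rx": 0, "ry": 0, "rz": 0, "grip": -0.3}])

```text
time: 17.0
eef_pos: [551.1, -188.0, 276.2]
orientation: [-1.568, -0.001, 1.536]
ft_force: [0.5, 0.2, -0.2]
opening: 55.4
```

```bash
python3 -c "
from h import *
np.set_printoptions(suppress=True)
grab('scene','s13.png');grab('wrist','w13.png')
go(552.2,-188.3,280,1.571-.034)
cv2.imwrite('pics/c13.png',cv2.resize(load('s13.png')['pixels'][140:270,120:260],(700,600),interpolation=cv2.INTER_CUBIC))"
```

```text
t [-0.0001 -0.0041 -0.001 ] r [-0.0037 -0.0005  0.0002] t 17.1 [ 551.2 -188.2  275.9] [-1.5671 -0.0002  1.5365] open 55.2 F [-0.2  0.  -1.3]
```

View pics/c13.png

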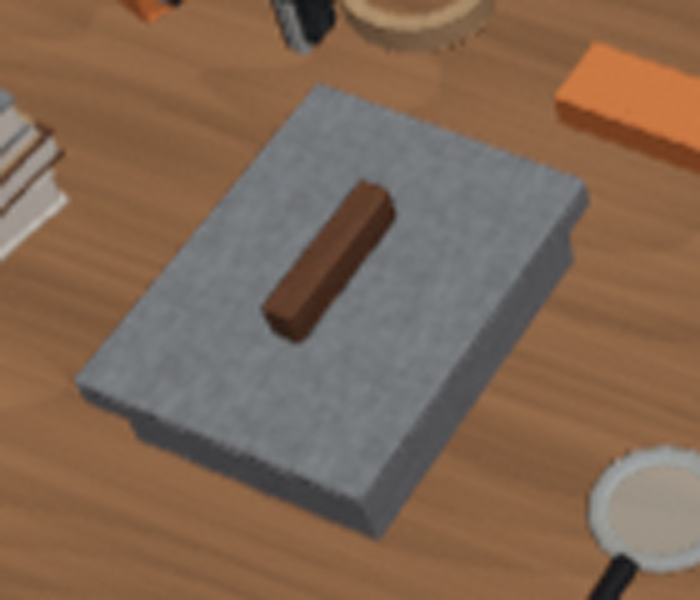

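View pics/w13.png

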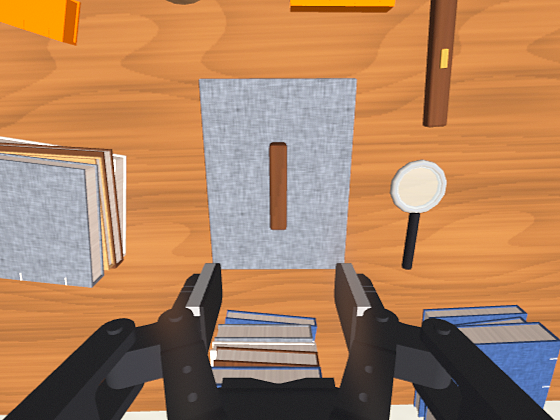

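```bash
python3 - <<'E'
from h import *
np.set_printoptions(precision=1,suppress=True)
c=load('w13.png')
h=cv2.cvtColor(c['pixels'],cv2.COLOR_BGR2HSV); m=cv2.bitwise_not(cv2.inRange(h,(0,100,0),(179,255,255))); mm=np.zeros_like(m); mm[60:280,185:370]=m[60:280,185:370]; mm=cv2.morphologyEx(mm,cv2.MORPH_OPEN,np.ones((5,5)))
k=max(cv2.findContours(mm,cv2.RETR_EXTERNAL,cv2.CHAIN_APPROX_NONE)[0],key=cv2.contourArea); b=cv2.approxPolyDP(k,6,True).reshape(-1,2);print(b.tolist())
P=[(199.3,79.3),(356.5,79),(345,268.8),(212.5,268.8)]
for Z in(72,75,78):
    w=toplane(c,P,Z); x1=(w[3]+w[2]-w[0]-w[1])/2; y1=(w[1]+w[2]-w[0]-w[3])/2
    print(Z,w.mean(0),'len',np.linalg.norm(x1),np.linalg.norm(y1),'yaw',np.arctan2(x1[1],x1[0]).round(4),np.arctan2(-y1[0],y1[1]).round(4))
s=load('s13.png')
g=lambda P:[(120+(x+.5)/5-.5,140+(y+.5)/(600/130)-.5) for x,y in P]
w=toplane(s,g([(320,85),(588,188),(365,498),(78,383)]),75); print('scene',w.mean(0),w.tolist(),[np.linalg.norm(w[i]-w[(i+1)%4]) for i in range(4)])
# bystander shift check in top view later
E
```

```text
[[199, 79], [213, 262], [192, 279], [219, 279], [220, 268], [335, 268], [336, 279], [364, 279], [344, 262], [356, 79]]
72 [ 554.  -187.3] len 214.128694923673 159.37022111311072 yaw -0.0295 -0.0333
75 [ 553.3 -187.3] len 212.28061157570536 157.9947424463862 yaw -0.0295 -0.0333
78 [ 552.5 -187.3] len 210.43252822773752 156.61926377966168 yaw -0.0295 -0.0333
scene [ 557.5 -183.9] [[449.0151456195806, -259.6695863135544], [456.7324960124454, -101.23770807572896], [663.4982178655423, -109.48801353518763], [660.933333306828, -265.21537293830494]] [np.float64(158.61972619775702), np.float64(206.93025702783683), np.float64(155.7484802476968), np.float64(211.9907404155537)]
```

```bash
python3 -c "
from bench import bot
print(bot.get_state()['time'],bot.job_done())"
```

```text
the job is handed in; nothing more can be done
17.1 None
```

I moved the top volume onto the thin one, put the lid on the box, released it, withdrew and handed the job in at 17.1 s. The hand-in reported no verdict.

- **Moved volume:** the wrist camera put it at (512.5, -190) mm, within about 2 mm of the thin volume (514, -190), with a yaw of about -0.065 rad against about -0.07. It looked flat and below the rim. I took this view before the lid went on.
- **Other volumes:** the thick volume read (591, -194) mm after the move. I had no separate reading of it at the start; the volume that lay on it read (590, -190). I never touched the thin volume directly.
- **Lid height:** it met the rim at the expected height, with the tool at 78.6 mm. The plate's apparent size in the wrist view also matches the seated height.
- **Lid position:** the wrist camera put its centre at (553.3, -187.3) mm against the box at (552.1, -188.5), so about 1.7 mm off. Lid yaw was about -0.031 rad and box yaw about -0.034.
- **Disagreement:** the scene camera gave a lid-to-box offset of about 2.9 mm, from coarser pixels. Both readings are within the 8 mm limit.
- **Not measured:** I did not measure the bystanders at the end. The arm never came down near them, and no unexpected contact force showed.

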